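Restart the feeder from its key box

TASK

Restart the fish feeder after its service from the four-key control box on the counter: press the yellow key, then the blue key, then the green key, one at a time, each fully down and let all the way back up before the next. Do not press the red key.

Things in the scene. Friction and masses are not known exactly. Their poses are not given: they have to be found in the camera images.
- yellow_key_top (a point): Centre of the top of the yellow spring key: round, flat, 36 mm wide, in a black collar 52 mm wide. One of four, 88 mm apart in a square, any colour in any corner, on a grey and aluminium control box 200 x 200 x 50 mm fixed to the counter. At rest 74 mm above the counter, 12 mm above its collar; goes 8 mm down to its stop (1.5 N starts it, 5 N at the stop), springs back. Point moves with the key; z up.
- blue_key_top (a point): Centre of the top of the blue spring key: round, flat, 36 mm wide, in a black collar 52 mm wide. One of four, 88 mm apart in a square, any colour in any corner, on a grey and aluminium control box 200 x 200 x 50 mm fixed to the counter. At rest 74 mm above the counter, 12 mm above its collar; goes 8 mm down to its stop (1.5 N starts it, 5 N at the stop), springs back. Point moves with the key; z up.
- green_key_top (a point): Centre of the top of the green spring key: round, flat, 36 mm wide, in a black collar 52 mm wide. One of four, 88 mm apart in a square, any colour in any corner, on a grey and aluminium control box 200 x 200 x 50 mm fixed to the counter. At rest 74 mm above the counter, 12 mm above its collar; goes 8 mm down to its stop (1.5 N starts it, 5 N at the stop), springs back. Point moves with the key; z up.
- red_key_top (a point): Centre of the top of the red spring key: round, flat, 36 mm wide, in a black collar 52 mm wide. One of four, 88 mm apart in a square, any colour in any corner, on a grey and aluminium control box 200 x 200 x 50 mm fixed to the counter. At rest 74 mm above the counter, 12 mm above its collar; goes 8 mm down to its stop (1.5 N starts it, 5 N at the stop), springs back. Point moves with the key; z up.

How it is judged:
By the outcome, as a careful person would: the job done as asked, in the order asked, and still so for the second after the job is handed in, with the robot touching nothing.
It also fails if it takes over 35 s, if anything falls off the work surface, if the arm or the gripper's body presses on something with over 40 N, if the wrist force passes 120 N, or if a joint passes its speed limit or range.

ROBOT

A 7-joint arm with a two-finger parallel gripper is mounted at the origin on the work surface. World frame = base frame: x ahead of the robot, y to its left, z up, the work surface at z = 0. Lengths are in m, angles in rad, forces in N, time in s.
With the tool pointing down it reaches from about 0.4 to 0.85 m from the base axis. Payload 10.4 kg.
Tool frame: the origin (TCP) lies between the finger pads; the fingertips stand 11 mm ahead of it and the grasp point (between the pads) lies 8 mm behind it; x points along the fingers, y is the direction in which the jaws open and shut, and the axes are right-handed (so a half turn about x gives the same grasp; the last joint's range is limited). The gripper opens to 87 mm and grips with 3 to 60 N. Pads are 19 mm wide; open, the fingers measure 117 mm over their backs; the gripper's body (75 mm by 190 mm) begins 51 mm behind the grasp point.
Start: joints at [1.306, 0.332, -0.065, 1.46, 0.022, 1.35, -0.088], TCP at [0.15, -0.607, 0.234] pointing down, gripper open.
Joint ranges: [-2.6, 2.6], [-0.5, 2.12], [-1.47, 1.34], [0.16, 2.42], [-1.27, 4.41], [0.06, 2.06], [-2.6, 2.6]. Speed limits (rad/s): [2.22, 2.22, 2.79, 2.79, 3.14, 3.14, 3.14].

INTERFACE

Orientations are given as a unit quaternion [x, y, z, w].
In Python, from bench import r, cams, ticket gives the robot as it stands. The module is installed in compiled form; this text tells all that it offers.
- The arm moves only by the tool drive_tool, never from a script. Its argument "moves" is text: rows parted by semicolons, each of 5 numbers parted by spaces: the shift along the world's x, y, z in m, then the turn about the world's z in degrees, then the closure, from 0 (fully open) to 1 (shut). In form: x y z twist grip; .... A call has 1 to 20 rows; each row shifts and turns the commanded pose from where the row before left it; what a row does not reach is not made up. A row lasts 1/8 s, in which the tool goes at most 62.5 mm and 10.7 degrees, less where a joint would pass 70% of its speed; a pose out of reach is approached as far as the arm can. A call is refused whole if a number of a shift passes 0.0625 or a number of a turn 10.7, either way. A call with a gripper value outside its range is refused whole. The fingers move at their own pace and stop on an object; "newtons" is the grip in N (left out, the last holds). Time passes only in rows, so rows that do not move let the fingers close. It gives the time, the measured TCP pose, the force and the opening at its end, in the units of the state.
- r.read_state(): the state, without advancing time (a new reading comes with each control period).
- cams.camera(name): name is "scene" or "side" or "wrist"; returns a dict with "color" (480x640x3 uint8, red, green, blue), "fx", "fy", "cx", "cy" (pixels), "extrinsics" (4x4, takes a point from camera to world coordinates). Camera axes: x right, y down, z forward; pixel columns grow to the right and rows downward; lengths in m; the calibration is good to about 2 mm. A picture is of the moment at which its call begins. There is no depth.
- ticket.close_job(): hands the job in, once; it reports no verdict.
The state is a dict: "time": time; "joint_positions": joint angles; "joint_vel": joint speeds; "joint_torque": joint torques, N m; "ee_pos": TCP position; "eef_rot": TCP orientation; "ft_force": force on the tool from outside, world axes, zero at the start; "torque": the same for the moment, N m; "width": finger opening in m.
Only numpy, scipy, OpenCV 4.12 (cv2) and the standard library are available. Lean on these libraries where they do the work, as an engineer would, in place of code of your own. Each camera call takes 0.05 s, during which the arm holds its last target.

## Working session

There is one attempt and no reset: what is moved stays moved. The work goes in short steps, Python scripts to look and compute and a tool call to move; the robot and the scene stay as the last step left them, time stands still between calls to the robot, and variables do not carry over. Pictures are saved under pics/ and viewed, and the job is handed in when it is done.

Besides the shell and the picture viewer there is one more tool, called after "Request:" as name(argument=value, ...), one argument or row to a line, values as JSON. drive_tool: Moves the arm, as the interface text tells. Its arguments: {"type":"object","properties":{"moves":{"type":"string"},"newtons":{"type":"number"}},"required":["moves"]}

```bash
mkdir -p pics; python3 - <<'E'
from bench import r,cams,ticket
import cv2
s=r.read_state();print({k:s[k] for k in("time","ee_pos","eef_rot","ft_force","width")})
for n in("scene","side","wrist"):
    c=cams.camera(n);cv2.imwrite(f"pics/{n}0.png",c["color"][:,:,::-1])
    print(n,c["fx"],c["fy"],c["cx"],c["cy"],c["extrinsics"].round(4).tolist())
E
```

```text
{'time': 0.0, 'ee_pos': array([ 0.14957004, -0.60645185,  0.23273751]), 'eef_rot': array([-0.7018565 , -0.08581136,  0.70202738, -0.08480228]), 'ft_force': array([-0.49357712,  0.06955647,  0.4729447 ]), 'width': 0.08700295605124733}
scene 450.1029333244984 450.1029333244984 323.4804260927501 245.12782043307678 [[0.7948, 0.4128, -0.4449, 0.8534], [0.6068, -0.5527, 0.5712, -0.2947], [-0.0101, -0.724, -0.6898, 0.568], [0.0, 0.0, 0.0, 1.0]]
side 508.4680422943783 508.4680422943783 327.6775497438879 247.5352190466112 [[0.9031, -0.2753, 0.3297, 0.3417], [-0.4294, -0.558, 0.7101, -0.4116], [-0.0116, -0.7828, -0.6221, 0.5162], [0.0, 0.0, 0.0, 1.0]]
wrist 333.3504302788712 333.3504302788712 315.90622648137094 241.4283096650872 [[0.2399, -0.9377, -0.2512, 0.2174], [-0.9708, -0.232, -0.0611, -0.5891], [-0.001, 0.2586, -0.966, 0.3837], [0.0, 0.0, 0.0, 1.0]]
```

View pics/scene0.png

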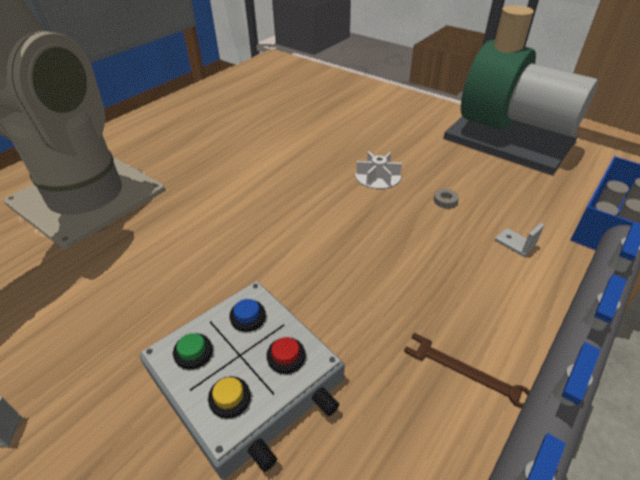

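View pics/side0.png

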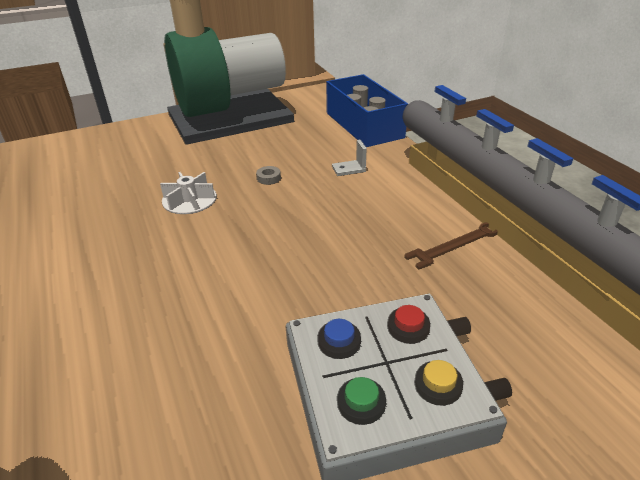

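View pics/wrist0.png

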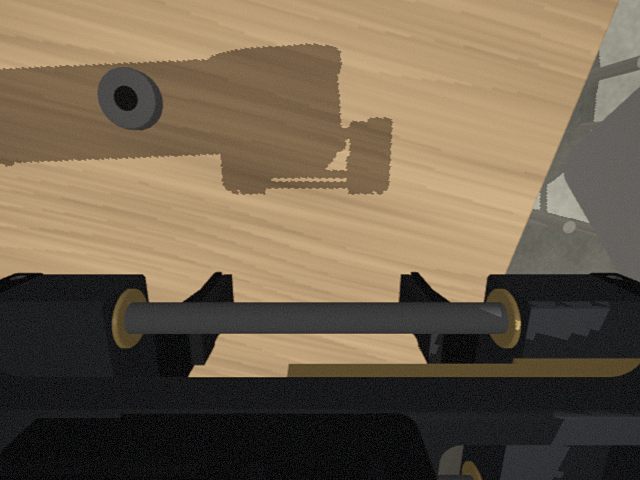

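The scene view shows blue at about (247,312), green (192,347), yellow (229,392) and red (287,350). The side view shows blue (339,331), red (409,318), green (362,392) and yellow (440,375). I'll enlarge both to get the top-face centres.

```bash
python3 - <<'E'
import cv2,numpy as np
a=cv2.imread("pics/scene0.png")[285:425,160:320];b=cv2.imread("pics/side0.png")[290:430,305:475]
f=lambda i:cv2.resize(i,None,fx=4.5,fy=4.2,interpolation=cv2.INTER_CUBIC)
cv2.imwrite("pics/sc.png",f(a));cv2.imwrite("pics/sd.png",f(b))
E
```

```text
(no output)
```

View pics/sc.png

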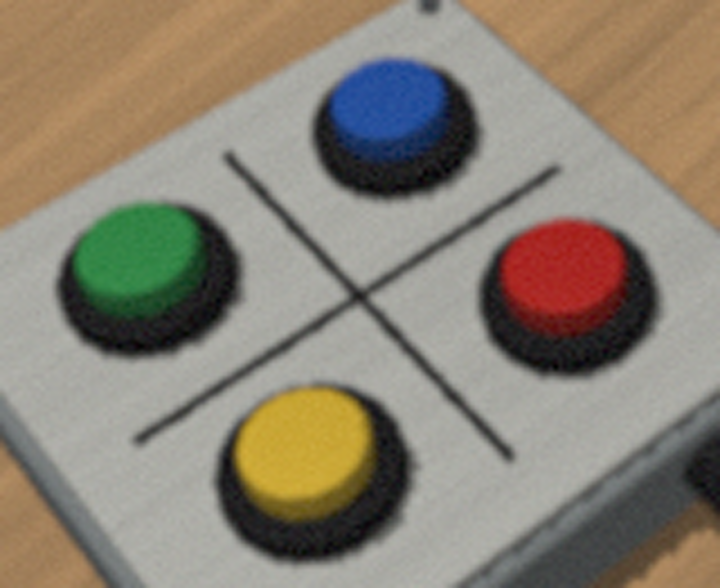

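View pics/sd.png

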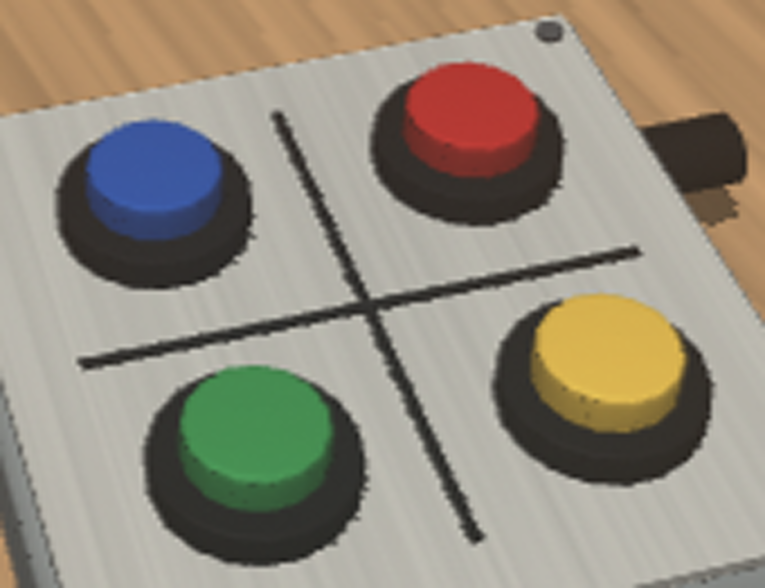

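In the enlarged crops (scene, then side), the top-face centres are:
- Blue: (388,102) and (154,165)
- Green: (137,251) and (256,424)
- Yellow: (303,440) and (608,348)
- Red: (562,267) and (471,110)

```bash
python3 - <<'E'
import numpy as np
from bench import r,cams
from scipy.spatial.transform import Rotation as R
P={"scene":dict(blue=(388,102),green=(137,251),yellow=(303,440),red=(562,267)),"side":dict(blue=(154,165),red=(471,110),yellow=(608,348),green=(256,424))}
o={"scene":(160,285),"side":(305,290)}
Q={}
for n in P:
    c=cams.camera(n);T=c["extrinsics"]
    for k,(u,v) in P[n].items():
        u=o[n][0]+(u+.5)/4.5-.5;v=o[n][1]+(v+.5)/4.2-.5
        d=T[:3,:3]@[(u-c["cx"])/c["fx"],(v-c["cy"])/c["fy"],1];t=(0.074-T[2,3])/d[2]
        p=T[:3,3]+t*d;print(n,k,p.round(4));Q.setdefault(k,[]).append(p)
m={k:np.mean(v,0) for k,v in Q.items()}
print({k:v.round(4) for k,v in m.items()},np.mean(list(m.values()),0))
for a,b in("yb","r"),("","") :pass
ks=["yellow","red","blue","green"]
for i in range(4):
    d=m[ks[(i+1)%4]]-m[ks[i]];print(ks[i],np.linalg.norm(d),np.degrees(np.arctan2(d[1],d[0])))
s=r.read_state();M=R.from_quat(s["eef_rot"]).as_matrix();print(M.round(3),s["ee_pos"])
E
```

```text
scene blue [ 0.5263 -0.0521  0.074 ]
scene green [ 0.5093 -0.1374  0.074 ]
scene yellow [ 0.5939 -0.1529  0.074 ]
scene red [ 0.6111 -0.068   0.074 ]
side blue [ 0.5224 -0.0499  0.074 ]
side red [ 0.6071 -0.0681  0.074 ]
side yellow [ 0.5912 -0.1526  0.074 ]
side green [ 0.5055 -0.1364  0.074 ]
{'blue': array([ 0.5243, -0.051 ,  0.074 ]), 'green': array([ 0.5074, -0.1369,  0.074 ]), 'yellow': array([ 0.5926, -0.1528,  0.074 ]), 'red': array([ 0.6091, -0.0681,  0.074 ])} [ 0.55835154 -0.10220004  0.074     ]
yellow 0.08630864068831254 78.94606663604202
red 0.0864966247633437 168.63470553111847
blue 0.08754397983732617 -101.12363686428806
green 0.08660523046801444 -10.547670336827434
[[-0.     0.239 -0.971]
 [ 0.001 -0.971 -0.239]
 [-1.    -0.001  0.   ]] [ 0.14961683 -0.60668273  0.23318041]
```

Request:
drive_tool(
  moves="0.0295 0.0303 0 0 1;0.0295 0.0303 0 0 1;0.0295 0.0303 0 0 1;0.0295 0.0303 0 0 1;0.0295 0.0303 0 0 1;0.0295 0.0303 0 0 1;0.0295 0.0303 0 0 1;0.0295 0.0303 0 0 1;0.0295 0.0303 0 0 1;0.0295 0.0303 0 0 1;0.0295 0.0303 0 0 1;0.0295 0.0303 0 0 1;0.0295 0.0303 0 0 1;0.0295 0.0303 0 0 1;0 0 0 0 1;0 0 0 0 1;0 0 0 0 1",
  newtons=20,
)

```text
time: 2.38
ee_pos: [0.562, -0.1839, 0.2336]
eef_rot: [-0.702, -0.084, 0.702, -0.085]
ft_force: [-0.6, -0.5, 0.8]
width: 0.0007
```

Request:
drive_tool(
  moves="0.0155 0.0155 -0.03 0 1;0.015 0.0155 -0.03 0 1;0 0 -0.03 0 1;0 0 -0.03 0 1;0 0 -0.010 0 1;0 0 0 0 1;0 0 0 0 1",
)

```text
time: 3.25
ee_pos: [0.5939, -0.152, 0.105]
eef_rot: [0.703, 0.085, -0.701, 0.085]
ft_force: [-0.1, 0.2, 0.5]
width: 0.0
```

```bash
python3 - <<'E'
from bench import r,cams
import cv2,numpy as np
a=cams.camera("scene")["color"][220:460,100:360,::-1];b=cams.camera("side")["color"][220:460,270:530,::-1]
cv2.imwrite("pics/c1.png",cv2.resize(np.hstack([a,b]),None,fx=1.5,fy=1.5))
E
```

```text
(no output)
```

View pics/c1.png

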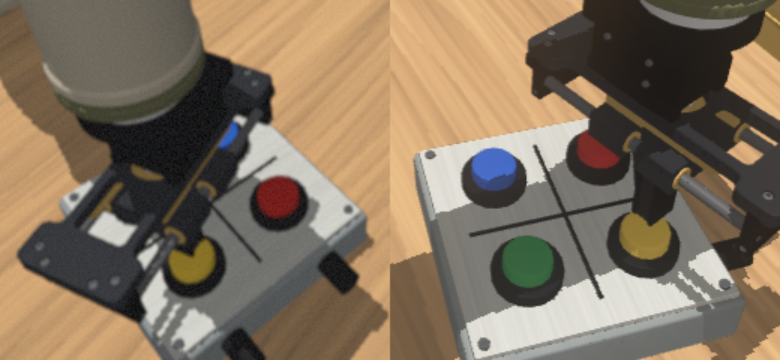

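The closed fingertip is right above yellow in both halves of the picture: about (195,255) in the scene half and (650,225) in the side half. I'll press down in steps.

Request:
drive_tool(
  moves="0 0 -0.01 0 1;0 0 -0.007 0 1;0 0 -0.005 0 1;0 0 -0.003 0 1;0 0 -0.003 0 1;0 0 0 0 1;0 0 0 0 1",
)

```text
time: 4.22
ee_pos: [0.5931, -0.1516, 0.0773]
eef_rot: [-0.702, -0.085, 0.702, -0.086]
ft_force: [-10.2, 1.4, 18.7]
width: 0.0005
```

```bash
python3 - <<'E'
from bench import r,cams
import cv2,numpy as np
a=cams.camera("scene")["color"][300:440,160:340,::-1];b=cams.camera("side")["color"][290:430,350:530,::-1]
cv2.imwrite("pics/c2.png",cv2.resize(np.hstack([a,b]),None,fx=2.2,fy=2.2))
E
```

```text
(no output)
```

View pics/c2.png

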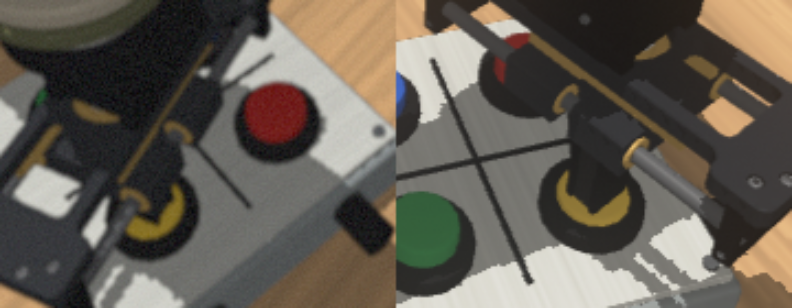

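Yellow is fully down (its side wall is hidden and the force is 18.7 N), with the tip central and red untouched. Next I'll release it and move over to blue.

Request:
drive_tool(
  moves="0 0 0.01 0 1;0 0 0.02 0 1;0 0 0.02 0 1;-0.014 0.02 0 0 1;-0.014 0.021 0 0 1;-0.014 0.021 0 0 1;-0.014 0.02 0 0 1;-0.0125 0.02 0 0 1;0 0 0 0 1;0 0 0 0 1;0 0 0 0 1",
)

```text
time: 5.7
ee_pos: [0.525, -0.0504, 0.1256]
eef_rot: [0.702, 0.085, -0.702, 0.085]
ft_force: [-0.5, -0.4, 0.6]
width: 0.0003
```

```bash
python3 - <<'E'
from bench import r,cams
import cv2,numpy as np
a=cams.camera("scene")["color"][220:460,100:360,::-1];b=cams.camera("side")["color"][220:460,270:530,::-1]
cv2.imwrite("pics/c3.png",cv2.resize(np.hstack([a,b]),None,fx=1.5,fy=1.5))
E
```

```text
(no output)
```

View pics/c3.png

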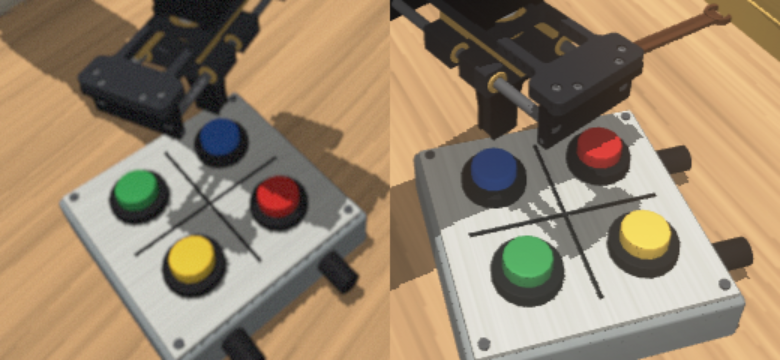

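All keys are up, and the tip sits directly above blue: (497,130) against the key at (493,170) in the side half. Pressing blue.

Request:
drive_tool(
  moves="0 0 -0.02 0 1;0 0 -0.012 0 1;0 0 -0.007 0 1;0 0 -0.005 0 1;0 0 -0.003 0 1;0 0 -0.003 0 1;0 0 0 0 1;0 0 0 0 1",
)

```text
time: 6.8
ee_pos: [0.5248, -0.0497, 0.0772]
eef_rot: [0.702, 0.085, -0.702, 0.086]
ft_force: [-9.7, 0.2, 19.8]
width: 0.0003
```

```bash
python3 - <<'E'
from bench import r,cams
import cv2,numpy as np
a=cams.camera("scene")["color"][220:460,100:360,::-1];b=cams.camera("side")["color"][220:460,270:530,::-1]
cv2.imwrite("pics/c4.png",cv2.resize(np.hstack([a,b]),None,fx=1.5,fy=1.5))
E
```

```text
(no output)
```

View pics/c4.png

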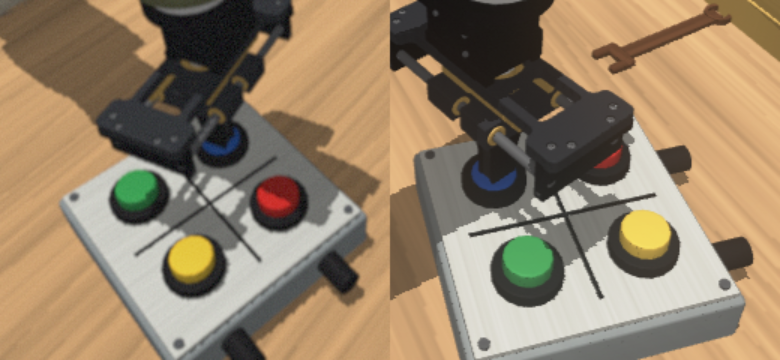

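Blue is fully down at 19.8 N and red is clear. I'll release it and move to green, a shift of (-0.017, -0.086).

Request:
drive_tool(
  moves="0 0 0.01 0 1;0 0 0.02 0 1;0 0 0.02 0 1;-0.004 -0.021 0 0 1;-0.004 -0.022 0 0 1;-0.004 -0.022 0 0 1;-0.005 -0.021 0 0 1;0 0 0 0 1;0 0 0 0 1;0 0 0 0 1",
)

```text
time: 8.15
ee_pos: [0.508, -0.1345, 0.1257]
eef_rot: [0.702, 0.086, -0.702, 0.086]
ft_force: [0.1, 0.3, 0.0]
width: 0.0
```

```bash
python3 - <<'E'
from bench import r,cams
import cv2,numpy as np
a=cams.camera("scene")["color"][220:460,100:360,::-1];b=cams.camera("side")["color"][220:460,270:530,::-1]
cv2.imwrite("pics/c5.png",cv2.resize(np.hstack([a,b]),None,fx=1.5,fy=1.5))
E
```

```text
(no output)
```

View pics/c5.png

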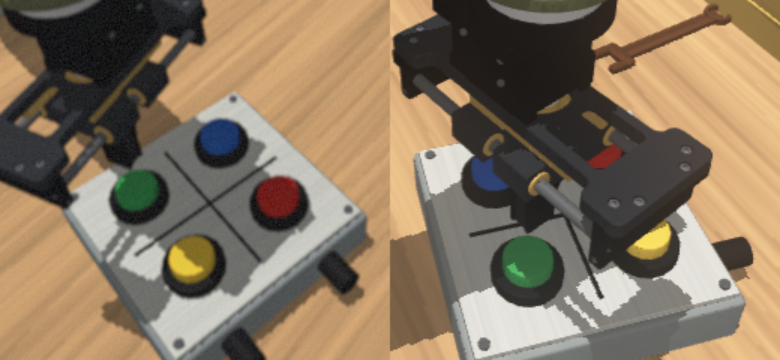

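Blue is back up, and the tip is over green: (525,225) against (527,262) in the side half. Pressing green with a 2 mm correction in y.

Request:
drive_tool(
  moves="0 -0.002 -0.02 0 1;0 0 -0.012 0 1;0 0 -0.007 0 1;0 0 -0.005 0 1;0 0 -0.003 0 1;0 0 -0.003 0 1;0 0 0 0 1;0 0 0 0 1",
)

```text
time: 9.25
ee_pos: [0.5079, -0.1374, 0.0772]
eef_rot: [0.702, 0.085, -0.702, 0.086]
ft_force: [-9.5, 3.3, 19.7]
width: 0.0004
```

```bash
python3 - <<'E'
from bench import r,cams
import cv2,numpy as np
a=cams.camera("scene")["color"][220:460,100:360,::-1];b=cams.camera("side")["color"][220:460,270:530,::-1]
cv2.imwrite("pics/c6.png",cv2.resize(np.hstack([a,b]),None,fx=1.5,fy=1.5))
E
```

```text
(no output)
```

View pics/c6.png

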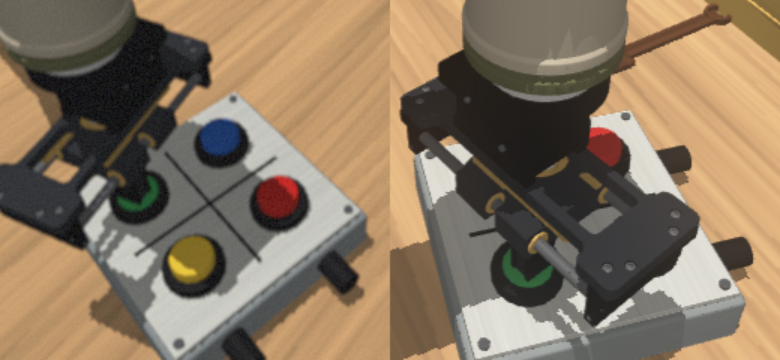

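Green is fully down at 19.7 N. Now I'll back away.

Request:
drive_tool(
  moves="0 0 0.01 0 1;0 0 0.02 0 1;0 0 0.03 0 1;0 0 0.03 0 1;0 0 0.03 0 1;0 0 0.03 0 1;0 0 0 0 1;0 0 0 0 1;0 0 0 0 1;0 0 0 0 1",
)

```text
time: 10.6
ee_pos: [0.5074, -0.1376, 0.2249]
eef_rot: [-0.702, -0.085, 0.702, -0.085]
ft_force: [0.7, 0.7, 0.4]
width: 0.0004
```

```bash
python3 - <<'E'
from bench import r,cams
import cv2,numpy as np
a=cams.camera("scene")["color"][220:460,100:360,::-1];b=cams.camera("side")["color"][220:460,270:530,::-1]
cv2.imwrite("pics/c7.png",cv2.resize(np.hstack([a,b]),None,fx=1.5,fy=1.5))
E
```

```text
(no output)
```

View pics/c7.png

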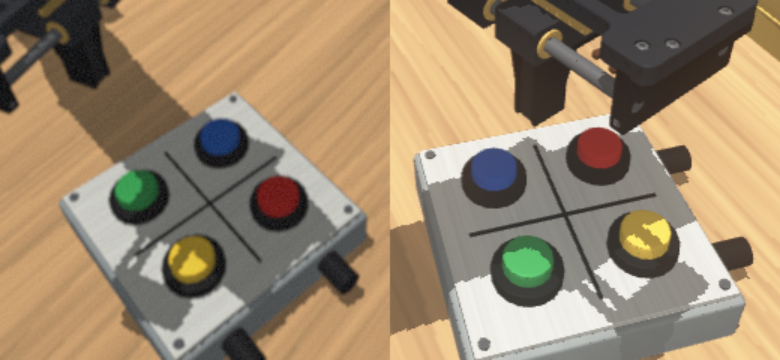

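All four keys are up and the robot is clear of everything.

```bash
python3 -c "
from bench import ticket
print(ticket.close_job())"
```

```text
the job is handed in; nothing more can be done
None
```

I pressed yellow, then blue, then green with the closed fingertips, and handed the job in at about 11 s of the 35 s allowed. Each key went fully down: the tip was about 66 mm above the counter and the vertical force was 19–20 N, well past the 5 N at the stop. Each was let fully back up before the next.

The last pictures show all four keys up. The gripper is about 14 cm above the keys, and the wrist reads under 1 N. Red was never touched.

Two readings were slightly off:
- **Camera disagreement:** the two cameras' key positions differed by up to about 4 mm, so I used their averages. The tip was near the centre of each key when pressed.
- **Sideways force:** each press also showed about 10 N sideways, probably friction at the stop. It disappeared on release.

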